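Slide the die plate under the hold-down bridge

ROBOT

A 7-joint arm with a two-finger parallel gripper is mounted at the origin on the work surface. World frame = base frame: x ahead of the robot, y to its left, z up, the work surface at z = 0. Lengths are in m, angles in rad, forces in N, time in s.
With the tool pointing down it reaches from about 0.4 to 0.9 m from the base axis. Payload 5.5 kg.
Tool frame: the origin (TCP) lies at the very end of the fingers, on their centre line; the grasp point (between the pads) lies 19 mm behind it (robot.grip_point_offset is the z of the grasp point in the tool frame, in m); z points along the fingers, y is the line along which they close (so a half turn about z gives the same grasp; the last joint's range is limited). The gripper opens to 85 mm and grips with 20 to 120 N. Pads are 22 mm wide; open, the fingers measure 114 mm over their backs; the gripper's body (76 mm by 85 mm) begins 54 mm behind the grasp point. The pads swing forward as they close: fully open they stand 13 mm farther back than shut.
Start: joints at [-1.032, 0.501, -0.427, 1.55, 0.221, 1.138, -0.21], TCP at [0.177, 0.625, 0.231] pointing down, gripper open.
Joint ranges: [-2.88, 2.88], [-0.31, 2.03], [-1.54, 1.56], [0.2, 2.42], [-1.41, 4.55], [0.19, 2.02], [-2.57, 2.57]. Speed limits (rad/s): [2.57, 2.57, 3.14, 3.14, 3.14, 3.14, 3.14].

INTERFACE

Orientations are given as [roll, pitch, yaw] about the fixed x, y, z axes, in that order (R = Rz(yaw) Ry(pitch) Rx(roll)).
In Python, from cell import robot gives the robot as it stands.
- The arm moves only by the tool arm_command, never from a script. Its argument "rows" is a list of rows, each a list of 5 numbers: the opening, from -1 (shut) to 1 (fully open), then the shift along the tool's x, y, z in cm, then the turn about the tool's z in degrees. In form: [[gripper, dx, dy, dz, roll], ...]. A call has 1 to 5 rows; each row is the pose to reach, as a shift and turn from the pose commanded when the call began, along the tool's axes at that moment; what a row does not reach only later rows make up. A row lasts 1/10 s, in which the tool goes at most 50 mm and 8.59 degrees, less where a joint would pass 70% of its speed; a pose out of reach is approached as far as the arm can. A call with a gripper value outside its range is refused whole. The fingers move at their own pace and stop on an object; "squeeze" is the grip in N (left out, the last holds). Time passes only in rows, so rows that repeat a pose let the fingers close. It gives the time, the measured TCP pose, the force, the opening and the grip force at its end, in the units of the state.
- robot.get_obs(): the state, without advancing time (a new reading comes with each control period).
- robot.snapshot(name): name is "scene" or "top"; returns a dict with "image" (480x640x3 uint8, blue, green, red), "fovy" (degrees; the focal length in pixels is half the picture's height over the tangent of half this angle, whatever the lens; pixels are square), "cx", "cy" (the principal point, pixels), "origin" and "rotation" of the camera in the world. Camera axes: x right, y down, z forward; pixel columns grow to the right and rows downward; lengths in m; the calibration is good to about 2 mm. A picture is of the moment at which its call begins. There is no depth.
- robot.close_job(): hands the job in; it is judged then, once.
The state is a dict: "clock": time; "q": joint angles; "joint_vel": joint speeds; "joint_torque": joint torques, N m; "tool_pos": TCP position; "eef_rot": TCP orientation; "ft_force": force on the tool from outside, world axes, zero at the start; "ft_torque": the same for the moment, N m; "gripper_width": finger opening in m; "grasp_force": force on a finger pad.
Only numpy, scipy, OpenCV 4.12 (cv2) and the standard library are available. Lean on these libraries where they do the work, as an engineer would, in place of code of your own. Each camera call takes 0.05 s, during which the arm holds its last target. There are 200 camera calls.

TASK

Push the aluminium die plate along the bench with the fingertips, in through the open mouth of the frame and under its low yellow bridge, until it is fully home against the red stop bar. Keep the plate flat on the bench all the way - do not tip it or lift it - leave the things standing around undisturbed, and move the hand clear at the end.

Things in the scene. Friction and masses are not known exactly. Their poses are not given: they have to be found in the camera images.
- die_plate: Loose flat aluminium plate, light silver with a dark disc mid-top: 96 mm along its x, 130 mm along its y, 14 mm thick, about 0.5 kg. Origin at the centre of its underside, z up. Either end may go in first. Starts on the bench before the frame's mouth, askew up to 20 degrees and up to 40 mm off the frame's centre line. Ordinary friction; it stops when no longer pushed.
- frame: Low frame fixed to the bench, which is its floor. The plate slides in along the frame's -y; the open mouth faces +y. Origin on the bench under the middle of the bridge. Dark side rails 19 mm high, inner faces at x = -52 and +52 mm, end at y = +25 mm. When home, the plate's centre is at this origin and its rear edge at y = +65 mm, clear of rails and lead-ins, so it can be pushed from behind.
- bridge (a point): Centre of the bridge's underside, 19 mm above the bench (5 mm headroom over the plate). Yellow bar across both rails, 136 mm along the frame's x, 40 mm along its y, 12 mm thick; bolts and a boss on it reach 42 mm above the bench.
- stop (a point): Centre of the stop face, half-way up: the side of the red stop bar (136 mm long, 16 mm thick, 19 mm high) that faces the mouth, at y = -65 mm of the frame.
- mouth (a point): Middle of the open mouth on the bench, at y = +53 mm of the frame, where the dark flared lead-ins (19 mm high) end. They narrow from about 134 mm between them here to the channel's 104 mm at y = +25 mm, where they meet the side rails.
- spray_can: Bystander: standing white can with a blue label band, 62 mm diameter, about 125 mm tall; origin at the centre of its underside.
- flared_sleeve: Bystander: standing steel sleeve with a flared top, 64 mm diameter at most, 98 mm tall; origin at the centre of its underside.
- die_ring: Bystander: dark steel ring lying on the bench, 64 mm diameter, 24 mm high; origin at the centre of its underside.
- pliers: Bystander: pliers lying on the bench beside the frame, about 170 mm long along their x, 12 mm high; origin on the bench near the middle of their handles.
There are look-alikes about, which are no part of the job. Of the things shaped like the die_plate, the aluminium one is meant.

How it is judged:
By the outcome, as a careful person would: the job done as asked, in the order asked, and still so for the second after the job is handed in, with the robot touching nothing.
It also fails if it takes over 64 s, if anything falls off the work surface, if the arm or the gripper's body presses on something with over 40 N, if the wrist force passes 120 N, or if a joint passes its speed limit or range.

## Working session

There is one attempt and no reset: what is moved stays moved. The work goes in short steps, Python scripts to look and compute and a tool call to move; the robot and the scene stay as the last step left them, time stands still between calls to the robot, and variables do not carry over. Pictures are saved under pics/ and viewed, at most 10 in all, crops included, and the job is handed in when it is done.

Besides the shell and the picture viewer there is one more tool, called after ">>>" by a JSON object that holds its "name" and its "arguments", one argument or row to a line. arm_command: Moves the arm, as the interface text tells. Its arguments: {"type":"object","properties":{"rows":{"type":"array","items":{"type":"array","items":{"type":"number"}}},"squeeze":{"type":"number"}},"required":["rows"]}

```bash
mkdir -p pics; ls
cat > h.py <<'E'
import numpy as np, cv2
from cell import robot
def ray(s,px,z):
    f=240/np.tan(np.radians(s["fovy"])/2)
    px=np.atleast_2d(np.array(px,float))
    d=np.c_[(px[:,0]-s["cx"])/f,(px[:,1]-s["cy"])/f,np.ones(len(px))]@np.array(s["rotation"]).T
    o=np.array(s["origin"]); return o+d*((z-o[2])/d[:,2])[:,None]
def proj(s,P):
    f=240/np.tan(np.radians(s["fovy"])/2)
    c=(np.atleast_2d(P)-np.array(s["origin"]))@np.array(s["rotation"])
    return np.c_[c[:,0]/c[:,2]*f+s["cx"],c[:,1]/c[:,2]*f+s["cy"]]
E
python3 - <<'E'
from h import *
for n in("scene","top"):
    s=robot.snapshot(n); cv2.imwrite(f"pics/{n}0.png",s["image"]); print(n,s["fovy"],s["cx"],s["cy"],s["origin"],np.round(s["rotation"],3).tolist())
print(robot.get_obs())
E
```

```text
pics
scene 56.37993162252343 319.81542394330654 239.66223516846838 [ 1.36004466 -0.06970504  0.80351021] [-2.301, -0.006, 1.475]
top 45.7353751067905 323.8262529827754 242.58957997797827 [0.34597813 0.00923955 1.44572035] [-3.004, 0.001, -1.575]
{'clock': 0.1, 'q': array([-1.03181001,  0.50174809, -0.42680929,  1.55133645,  0.22076773,
        1.13829551, -0.21030678]), 'joint_vel': array([ 0.00139463, -0.00036384, -0.00079353, -0.00283261, -0.00032603,
        0.0009701 ,  0.00045156]), 'joint_torque': array([-1.02651003e-02, -5.70820642e+01, -5.83882034e+00, -2.81750089e+01,
        1.03967564e-02,  5.57775973e-03, -1.54342970e-06]), 'tool_pos': array([0.17685513, 0.62483343, 0.23037072]), 'eef_rot': array([-3.13985288e+00, -9.10047500e-05,  2.86583403e+00]), 'ft_force': array([-0.04215697, -0.93686912,  0.5372924 ]), 'ft_torque': array([-0.05844983,  0.03057105,  0.00453646]), 'grasp_force': 0.0, 'gripper_width': 0.08578219105553837}
```

Rotation is rpy; I'll convert it.

```bash
sed -i 's/np.array(s\["rotation"\])/Rm(s)/' h.py
cat >> h.py <<'E'
from scipy.spatial.transform import Rotation as Ro
def Rm(s): return Ro.from_euler("xyz",s["rotation"]).as_matrix()
E
cat h.py
```

```text
import numpy as np, cv2
from cell import robot
def ray(s,px,z):
    f=240/np.tan(np.radians(s["fovy"])/2)
    px=np.atleast_2d(np.array(px,float))
    d=np.c_[(px[:,0]-s["cx"])/f,(px[:,1]-s["cy"])/f,np.ones(len(px))]@Rm(s).T
    o=np.array(s["origin"]); return o+d*((z-o[2])/d[:,2])[:,None]
def proj(s,P):
    f=240/np.tan(np.radians(s["fovy"])/2)
    c=(np.atleast_2d(P)-np.array(s["origin"]))@Rm(s)
    return np.c_[c[:,0]/c[:,2]*f+s["cx"],c[:,1]/c[:,2]*f+s["cy"]]
from scipy.spatial.transform import Rotation as Ro
def Rm(s): return Ro.from_euler("xyz",s["rotation"]).as_matrix()
```

View pics/top0.png

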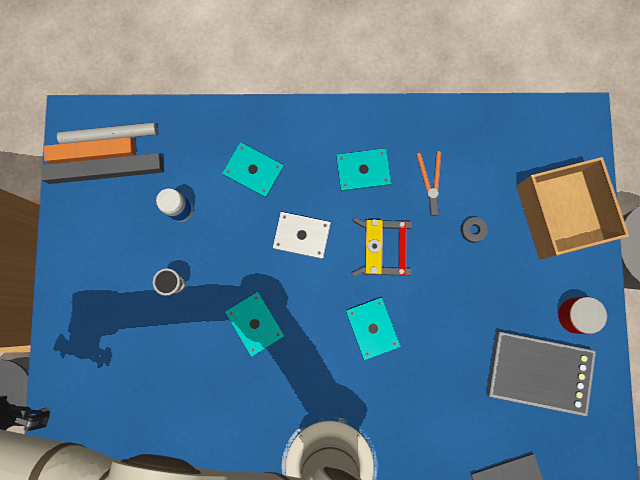

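View pics/scene0.png

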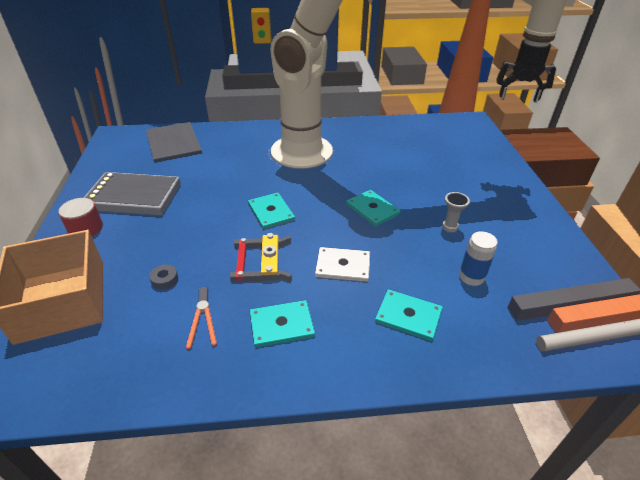

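The top view shows the silver plate at (302,235). The frame is to its right, with the yellow bridge at about (374,247) and the red stop at about (403,248). The mouth faces left, towards the plate, which is world +y. Next I'll measure them.

```bash
cat >> h.py <<'E'
def big(m):
    m=m.astype(np.uint8)*255
    c=cv2.findContours(m,cv2.RETR_EXTERNAL,cv2.CHAIN_APPROX_NONE)[0]
    return max(c,key=cv2.contourArea)
def rect(s,m,z):
    c=big(m)
    P=ray(s,c[:,0,:],z)[:,:2]
    (cx,cy),(w,h),a=cv2.minAreaRect((P*1000).astype(np.float32))
    if w<h: w,h,a=h,w,a+90
    a=(a+90)%180-90   # long axis angle from world x
    return np.round([cx,cy,w,h,a],1)
def masks(s,win=None):
    hsv=cv2.cvtColor(s["image"],cv2.COLOR_BGR2HSV).astype(int); h,S,v=hsv[...,0],hsv[...,1],hsv[...,2]
    W=np.zeros(h.shape,bool); x0,y0,x1,y1=win; W[y0:y1,x0:x1]=1
    return dict(plate=W&(S<60)&(v>150),yel=W&(h>18)&(h<35)&(S>150)&(v>120),red=W&((h<6)|(h>174))&(S>150)&(v>80))
WIN=dict(top=(250,190,430,300),scene=(215,215,385,300))
def look():
    o={}
    for n in("top","scene"):
        s=robot.snapshot(n); m=masks(s,WIN[n])
        for k,z in(("plate",.014),("yel",.031),("red",.019)): o[n,k]=rect(s,m[k],z); print(n,k,o[n,k])
    return o
E
python3 - <<'E'
from h import *
look()
s=robot.snapshot("top")
print(ray(s,[[172,202],[168,282],[475,229],[433,190]],.05).round(3))
E
```

```text
top plate [565.1  66.9 131.7  95.9  77.9]
top yel [ 531.8 -116.1  134.4   40.4   -0.8]
top red [ 529.3 -189.   132.8   17.8   -1.3]
scene plate [570.8  68.9 131.   99.   77.9]
scene yel [ 539.1 -113.2  135.    38.5   -1.4]
scene red [ 529.  -184.6  109.3   16.8   -1.5]
[[ 0.643  0.389  0.05 ]
 [ 0.443  0.393  0.05 ]
 [ 0.572 -0.366  0.05 ]
 [ 0.671 -0.265  0.05 ]]
```

```bash
cat >> h.py <<'E'
def delta(x,y,z,yawdeg):
    "row shift (cm) and turn (deg) from present pose to the world pose (mm)"
    o=robot.get_obs(); p=o["eef_rot"][2]; d=np.array([x,y,z])/1000-o["tool_pos"]
    t=np.array([np.cos(p)*d[0]+np.sin(p)*d[1],np.sin(p)*d[0]-np.cos(p)*d[1],-d[2]])*100
    print("row",t.round(2),"turn",round((np.degrees(p)-yawdeg+180)%360-180,2),"yaw",np.degrees(p).round(2))
E
python3 -c "
from h import *
delta(640,51,150,167.9)"
```

```text
row [-60.19 -42.63   8.08] turn -3.7 yaw 164.2
```

>>> {"name": "arm_command", "arguments": {
  "rows": [
    [0.3,-20,-14.2,0,-3.7],
    [0.3,-20,-14.2,0,-3.7],
    [0.3,-20,-14.2,0,-3.7],
    [0.3,-20,-14.2,0,-3.7],
    [0.3,-20,-14.2,0,-3.7]
  ]
}}

```text
clock: 0.75
tool_pos: [0.3322, 0.4321, 0.2313]
eef_rot: [-3.141, 0.001, 2.929]
ft_force: [1.3, 0.7, 0.7]
gripper_width: 0.0553
grasp_force: 0.0
```

>>> {"name": "arm_command", "arguments": {
  "rows": [
    [0.3,-20,-15.5,0,0],
    [0.3,-20,-15.5,0,0],
    [0.3,-20,-15.5,0,0],
    [0.3,-20,-15.5,0,0],
    [0.3,-20,-15.5,0,0]
  ]
}}

```text
clock: 1.25
tool_pos: [0.4929, 0.2415, 0.2316]
eef_rot: [3.141, 0.0, 2.931]
ft_force: [0.6, 0.2, 0.3]
gripper_width: 0.0553
grasp_force: 0.0
```

```bash
python3 -c "
from h import *
o=robot.get_obs();print(o['clock'],o['tool_pos'],o['gripper_width'],o['ft_force'])
delta(640,51,60,167.9)"
```

```text
1.25 [0.49291738 0.24147003 0.23156974] 0.05531005919811273 [0.62356757 0.15238714 0.28495284]
row [-18.37 -15.54  17.16] turn 0.01 yaw 167.91
```

>>> {"name": "arm_command", "arguments": {
  "rows": [
    [0.3,-18.4,-15.5,5,0],
    [0.3,-18.4,-15.5,5,0],
    [0.3,-18.4,-15.5,8,0],
    [0.3,-18.4,-15.5,10,0],
    [0.3,-18.4,-15.5,12,0]
  ]
}}

```text
clock: 1.75
tool_pos: [0.6307, 0.0651, 0.1305]
eef_rot: [3.141, 0.004, 2.929]
ft_force: [1.2, 0.1, 0.5]
gripper_width: 0.0558
grasp_force: 0.0
```

>>> {"name": "arm_command", "arguments": {
  "rows": [
    [0.3,0,0,0,0],
    [0.3,0,0,0,0]
  ]
}}

```text
clock: 1.95
tool_pos: [0.6269, 0.0666, 0.128]
eef_rot: [-3.141, -0.004, 2.928]
ft_force: [0.1, 1.0, 0.4]
gripper_width: 0.0553
grasp_force: 0.0
```

Run:
```python
from h import *
o=robot.get_obs();print(o['clock'],o['tool_pos'],o['gripper_width'],o['ft_force'])
delta(640,51,30,167.9)
s=robot.snapshot("scene")
c=cv2.resize(s["image"][180:320,260:460],(800,560),interpolation=cv2.INTER_CUBIC); cv2.imwrite("pics/s1.png",c)
```

```text
1.95 [0.62688277 0.06662976 0.12795076] 0.05527549196221151 [0.14927726 1.00421146 0.40961516]
row [-1.61 -1.25  9.8 ] turn -0.14 yaw 167.76
```

View pics/s1.png

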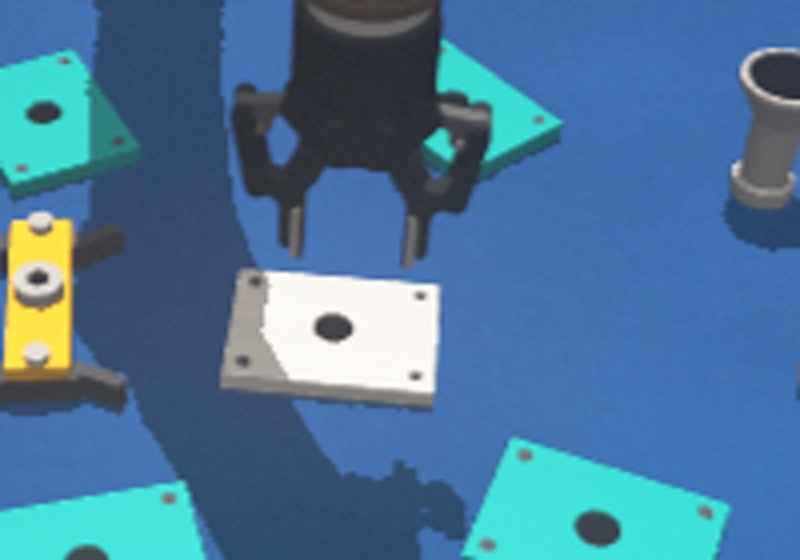

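The crop shows the half-open fingers above and robot-side of the plate, lined up with its long edge. The plate hasn't moved. Next I'll go down outside its far edge.

>>> {"name": "arm_command", "arguments": {
  "rows": [
    [0.3,-1.8,-1.2,0,0],
    [0.3,-1.8,-1.2,2.5,0],
    [0.3,-1.8,-1.2,5,0],
    [0.3,-1.8,-1.2,7.5,0],
    [0.3,-1.8,-1.2,10,0]
  ]
}}

```text
clock: 2.5
tool_pos: [0.6438, 0.0553, 0.0314]
eef_rot: [3.139, 0.003, 2.933]
ft_force: [0.7, 0.3, -0.5]
gripper_width: 0.0554
grasp_force: 0.0
```

>>> {"name": "arm_command", "arguments": {
  "rows": [
    [0.3,0,0,0,0],
    [0.3,0,0,0.5,0],
    [0.3,0,0,1.0,0],
    [0.3,0,0,1.2,0],
    [0.3,0,0,1.2,0]
  ]
}}

```text
clock: 3.0
tool_pos: [0.6433, 0.0525, 0.0186]
eef_rot: [3.141, 0.001, 2.93]
ft_force: [0.5, 0.6, 0.2]
gripper_width: 0.0554
grasp_force: 0.0
```

>>> {"name": "arm_command", "arguments": {
  "rows": [
    [0.3,0,0,0.4,0],
    [0.3,0,0,0.8,0],
    [0.3,0,0,1.2,0],
    [0.3,0,0,1.4,0],
    [0.3,0,0,1.4,0]
  ]
}}

```text
clock: 3.5
tool_pos: [0.6424, 0.0523, 0.0032]
eef_rot: [-3.141, -0.001, 2.93]
ft_force: [-1.3, -0.4, 0.3]
gripper_width: 0.0553
grasp_force: 0.0
```

>>> {"name": "arm_command", "arguments": {
  "rows": [
    [0.3,0,0,0.1,0],
    [0.3,0,0,0.1,0]
  ]
}}

```text
clock: 3.7
tool_pos: [0.6429, 0.0524, 0.0028]
eef_rot: [3.142, -0.0, 2.93]
ft_force: [-0.8, -0.3, -0.1]
gripper_width: 0.0558
grasp_force: 0.0
```

>>> {"name": "arm_command", "arguments": {
  "rows": [
    [0.3,0,0,0.1,0],
    [0.3,0,0,0.1,0]
  ]
}}

```text
clock: 3.9
tool_pos: [0.6429, 0.0524, 0.0019]
eef_rot: [3.142, -0.0, 2.93]
ft_force: [-0.1, 0.7, 0.7]
gripper_width: 0.0555
grasp_force: 0.0
```

>>> {"name": "arm_command", "arguments": {
  "rows": [
    [0.3,0,0,0.1,0],
    [0.3,0,0,0.1,0]
  ]
}}

```text
clock: 4.1
tool_pos: [0.6428, 0.0523, 0.0008]
eef_rot: [-3.142, -0.0, 2.93]
ft_force: [1.0, -0.3, -0.4]
gripper_width: 0.0555
grasp_force: 0.0
```

>>> {"name": "arm_command", "arguments": {
  "rows": [
    [0.3,0,0,0.1,0],
    [0.3,0,0,0.1,0]
  ]
}}

```text
clock: 4.3
tool_pos: [0.6428, 0.0523, -0.0003]
eef_rot: [-3.141, -0.0, 2.93]
ft_force: [0.3, 0.3, 0.1]
gripper_width: 0.0559
grasp_force: 0.0
```

>>> {"name": "arm_command", "arguments": {
  "rows": [
    [0.3,0,0,0.1,0],
    [0.3,0,0,0.1,0]
  ]
}}

```text
clock: 4.5
tool_pos: [0.6428, 0.0523, -0.0013]
eef_rot: [-3.142, -0.0, 2.93]
ft_force: [0.4, 0.3, -0.0]
gripper_width: 0.0558
grasp_force: 0.0
```

Run:
```python
from h import *
o=robot.get_obs();print(o['clock'],o['tool_pos'],o['gripper_width'],o['ft_force'])
look()
delta(596,66,0,178.8)
```

```text
4.5 [ 0.6427842   0.05233774 -0.00127291] 0.055802295556946824 [ 0.42317526  0.26465812 -0.01661108]
top plate [617.1  30.8 151.3  97.   11.8]
top yel [ 531.8 -116.1  134.4   40.4   -0.8]
top red [ 530.5 -189.   135.3   17.8   -1.3]
scene plate [607.8  56.7  48.6  20.3  84.8]
scene yel [ 541.  -113.2  142.    38.5   -1.4]
scene red [ 529.  -184.6  109.3   16.8   -1.5]
row [ 4.87  0.35 -0.12] turn -10.9 yaw 167.9
```

>>> {"name": "arm_command", "arguments": {
  "rows": [
    [0.3,0.6,0,0,0],
    [0.3,1.2,0,0,0],
    [0.3,1.6,0,0,0],
    [0.3,2.0,0,0,0],
    [0.3,2.2,0.03,0,-1.1]
  ]
}}

```text
clock: 5.1
tool_pos: [0.6217, 0.0574, -0.0009]
eef_rot: [3.141, 0.001, 2.95]
ft_force: [2.3, 0.1, -0.8]
gripper_width: 0.0555
grasp_force: 1.0
```

>>> {"name": "arm_command", "arguments": {
  "rows": [
    [0.3,0.5,0.05,0,-2],
    [0.3,1.0,0.1,0,-4],
    [0.3,1.5,0.15,0,-6],
    [0.3,2.0,0.2,0,-8],
    [0.3,2.4,0.25,0,-9.8]
  ]
}}

```text
clock: 5.6
tool_pos: [0.5985, 0.0645, -0.0008]
eef_rot: [3.141, 0.001, 3.124]
ft_force: [3.4, 0.3, 0.7]
gripper_width: 0.0555
grasp_force: 1.7
```

>>> {"name": "arm_command", "arguments": {
  "rows": [
    [0.3,0,0,0,0],
    [0.3,0,0,0,0]
  ]
}}

```text
clock: 5.8
tool_pos: [0.598, 0.0644, -0.0011]
eef_rot: [3.142, -0.001, 3.121]
ft_force: [0.9, -0.2, 1.2]
gripper_width: 0.0556
grasp_force: 0.8
```

Run:
```python
from h import *
o=robot.get_obs();print(o['clock'],o['tool_pos'],o['eef_rot'],o['ft_force'])
for n in("scene","top"):
    s=robot.snapshot(n); 
    c=s["image"][190:310,230:430] if n=="top" else s["image"][200:320,200:400]
    cv2.imwrite(f"pics/{n}2.png",cv2.resize(c,(800,480),interpolation=cv2.INTER_CUBIC))
a,b=cv2.imread("pics/scene2.png"),cv2.imread("pics/top2.png")
cv2.imwrite("pics/b2.png",cv2.resize(np.vstack([a,b]),(500,600),interpolation=cv2.INTER_AREA))
```

```text
5.8 [ 0.5979949   0.06438221 -0.00105916] [ 3.14155311e+00 -6.61543126e-04  3.12078432e+00] [ 0.85508464 -0.23588408  1.16878535]
```

View pics/b2.png

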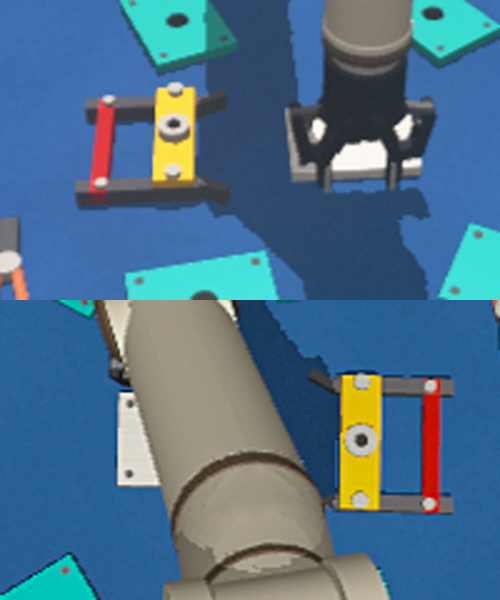

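The plate is now square to the frame and about on its centre line. Next I'll back off, lift, and go round behind it.

>>> {"name": "arm_command", "arguments": {
  "rows": [
    [0.3,-1,0,0,0],
    [0.3,-2,0,0,0],
    [0.3,-2,0,-2,0],
    [0.3,-2,0,-5,0],
    [0.3,-2,0,-8,0]
  ]
}}

```text
clock: 6.4
tool_pos: [0.6182, 0.0635, 0.0788]
eef_rot: [-3.141, -0.002, 3.12]
ft_force: [1.0, -0.4, -0.3]
gripper_width: 0.0555
grasp_force: 0.0
```

```bash
python3 -c "
from h import *
print(robot.get_obs()['q'].round(2))
delta(540,168,70,88.8)"
```

```text
[ 0.01  0.61 -0.21  1.74  0.17  0.82  1.27]
row [ 8.04 10.28  0.88] turn 89.97 yaw 178.77
```

>>> {"name": "arm_command", "arguments": {
  "rows": [
    [0.3,8,10.3,0.8,-8],
    [0.3,8,10.3,0.8,-16],
    [0.3,8,10.3,0.8,-24],
    [0.3,8,10.3,0.8,-32],
    [0.3,8,10.3,0.8,-40]
  ]
}}

```text
clock: 6.9
tool_pos: [0.5401, 0.17, 0.0708]
eef_rot: [3.141, -0.001, -2.456]
ft_force: [0.3, -1.0, 0.6]
gripper_width: 0.0558
grasp_force: 0.0
```

>>> {"name": "arm_command", "arguments": {
  "rows": [
    [0.3,0,0,0,-10],
    [0.3,0,0,0,-20],
    [0.3,0,0,0,-30],
    [0.3,0,0,0,-40],
    [0.3,0,0,0,-50]
  ]
}}

```text
clock: 7.4
tool_pos: [0.5411, 0.1681, 0.0707]
eef_rot: [3.141, -0.0, -1.709]
ft_force: [0.2, -0.5, 0.5]
gripper_width: 0.0554
grasp_force: 0.0
```

Run:
```python
from h import *
print(robot.get_obs()['q'].round(2),robot.get_obs()['tool_pos'])
delta(540,168,70,-91.2)
s=robot.snapshot("scene"); a=s["image"][200:320,200:400]
s=robot.snapshot("top"); b=s["image"][190:310,230:430]
cv2.imwrite("pics/b3.png",cv2.resize(np.vstack([a,b]),(500,600),interpolation=cv2.INTER_AREA))
```

```text
[ 0.1   0.6  -0.58  1.87  0.45  0.8   2.28] [0.54112543 0.16811391 0.07065409]
row [0.03 0.11 0.07] turn -6.73 yaw -97.93
```

View pics/b3.png

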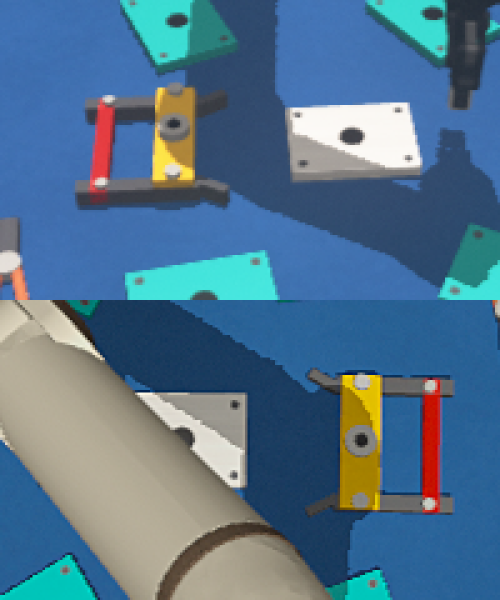

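Scene view: the plate is square, with its centre line level with the boss (row ~440 in the lower crop), and nothing else has moved. Joint 7 is near its limit, so I'll turn the other way, using the gripper's half-turn symmetry.

>>> {"name": "arm_command", "arguments": {
  "rows": [
    [0.3,0,0,0,8.5],
    [0.3,0,0,0,17],
    [0.3,0,0,0,25.5],
    [0.3,0,0,0,34],
    [0.3,0,0,0,42.5]
  ]
}}

```text
clock: 8.0
tool_pos: [0.5409, 0.1684, 0.0708]
eef_rot: [3.141, -0.0, -2.467]
ft_force: [0.6, 0.4, 0.5]
gripper_width: 0.0554
grasp_force: 0.0
```

>>> {"name": "arm_command", "arguments": {
  "rows": [
    [0.3,0,0,0,8.5],
    [0.3,0,0,0,17],
    [0.3,0,0,0,25.5],
    [0.3,0,0,0,34],
    [0.3,0,0,0,42.5]
  ]
}}

```text
clock: 8.5
tool_pos: [0.5409, 0.1685, 0.0709]
eef_rot: [3.142, -0.0, 3.074]
ft_force: [0.0, 1.0, -0.3]
gripper_width: 0.0555
grasp_force: 0.0
```

>>> {"name": "arm_command", "arguments": {
  "rows": [
    [0.3,0,0,0,8.5],
    [0.3,0,0,0,17],
    [0.3,0,0,0,25.5],
    [0.3,0,0,0,34],
    [0.3,0,0,0,42.5]
  ]
}}

```text
clock: 9.0
tool_pos: [0.541, 0.1686, 0.0709]
eef_rot: [3.141, -0.0, 2.333]
ft_force: [0.4, -0.3, 0.0]
gripper_width: 0.0557
grasp_force: 0.0
```

>>> {"name": "arm_command", "arguments": {
  "rows": [
    [0.3,0,0,0,8.5],
    [0.3,0,0,0,17],
    [0.3,0,0,0,25.5],
    [0.3,0,0,0,34],
    [0.3,0,0,0,42.5]
  ]
}}

```text
clock: 9.5
tool_pos: [0.541, 0.1687, 0.071]
eef_rot: [3.141, -0.0, 1.591]
ft_force: [-0.7, 0.1, 0.2]
gripper_width: 0.0556
grasp_force: 0.0
```

Run:
```python
from h import *
print(robot.get_obs()['q'].round(2),robot.get_obs()['tool_pos'])
delta(540,168,0,88.8)
s=robot.snapshot("scene")
hsv=cv2.cvtColor(s["image"],cv2.COLOR_BGR2HSV).astype(int)
m=np.zeros(hsv.shape[:2],bool); w=(slice(235,275),slice(310,375)); m[w]=((hsv[...,1]<75)&(hsv[...,2]>85))[w]
c=big(m); P=ray(s,cv2.approxPolyDP(cv2.convexHull(c),4,True)[:,0],.014)
print(P.round(3)); print(rect(s,m,.014)); print("yel",rect(s,masks(s,WIN["scene"])["yel"],.031))
```

```text
[-0.47  0.53  0.15  1.9  -0.11  0.72 -0.23] [0.5409603  0.16871759 0.07099536]
row [-0.07 -0.1   7.1 ] turn 2.36 yaw 91.16
[[0.497 0.132 0.014]
 [0.6   0.127 0.014]
 [0.599 0.001 0.014]
 [0.494 0.003 0.014]]
[547.4  66.1 131.8 108.7  89. ]
yel [ 538.3 -113.2  136.6   38.5   -1.4]
```

>>> {"name": "arm_command", "arguments": {
  "rows": [
    [0.3,-0.1,-0.1,2,2.4],
    [0.3,-0.1,-0.1,4,2.4],
    [0.3,-0.1,-0.1,6,2.4],
    [0.3,-0.1,-0.1,7.1,2.4],
    [0.3,-0.1,-0.1,7.1,2.4]
  ]
}}

```text
clock: 10.05
tool_pos: [0.5384, 0.1671, -0.0016]
eef_rot: [-3.139, 0.001, 1.56]
ft_force: [-0.5, -0.4, -0.4]
gripper_width: 0.0557
grasp_force: 0.0
```

Run:
```python
from h import *
o=robot.get_obs(); print(o['tool_pos'],o['ft_force']); delta(537,-39,0,88.7)
```

```text
[ 0.53843239  0.16711584 -0.00162565] [-0.45528028 -0.41171591 -0.39441538]
row [-20.61   0.09  -0.16] turn 0.66 yaw 89.36
```

>>> {"name": "arm_command", "arguments": {
  "rows": [
    [0.3,-0.8,0,-0.1,0.6],
    [0.3,-1.6,0,-0.1,0.6],
    [0.3,-2.2,0,-0.1,0.6],
    [0.3,-2.8,0,-0.1,0.6],
    [0.3,-3.4,0,-0.1,0.6]
  ]
}}

```text
clock: 10.55
tool_pos: [0.54, 0.1347, 0.0018]
eef_rot: [3.14, -0.002, 1.55]
ft_force: [-0.5, 4.9, 2.1]
gripper_width: 0.0554
grasp_force: 2.6
```

>>> {"name": "arm_command", "arguments": {
  "rows": [
    [0.3,-0.8,0,0,0],
    [0.3,-1.6,0,0,0],
    [0.3,-2.4,0,0,0],
    [0.3,-3.2,0,0,0],
    [0.3,-4.0,0,0,0]
  ]
}}

```text
clock: 11.05
tool_pos: [0.5393, 0.0953, 0.0018]
eef_rot: [3.14, -0.003, 1.551]
ft_force: [0.8, 6.3, 3.1]
gripper_width: 0.0557
grasp_force: 2.8
```

Run:
```python
from h import *
o=robot.get_obs(); print(o['tool_pos'],o['ft_force']); delta(537,-39,0,88.7)
s=robot.snapshot("scene"); a=s["image"][200:320,200:400]
s=robot.snapshot("top"); b=s["image"][190:310,230:430]
cv2.imwrite("pics/b4.png",cv2.resize(np.vstack([a,b]),(500,600),interpolation=cv2.INTER_AREA))
```

```text
[0.53929087 0.09532919 0.00179389] [0.81842778 6.25267311 3.08905758]
row [-13.43   0.04   0.18] turn 0.16 yaw 88.86
```

View pics/b4.png

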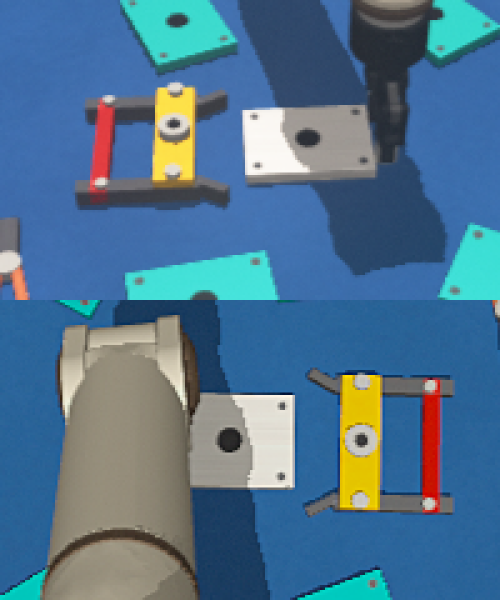

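The plate (rows 394–488, disc at 440) is centred on the boss at 440 and square. I'll keep pushing straight.

>>> {"name": "arm_command", "arguments": {
  "rows": [
    [0.3,-0.7,0,0.15,0.1],
    [0.3,-1.4,0,0.15,0.1],
    [0.3,-2.1,0,0.15,0.1],
    [0.3,-2.8,0,0.15,0.1],
    [0.3,-3.5,0,0.15,0.1]
  ]
}}

```text
clock: 11.65
tool_pos: [0.5383, 0.0606, 0.0]
eef_rot: [3.14, -0.002, 1.55]
ft_force: [0.6, 6.0, 3.6]
gripper_width: 0.0556
grasp_force: 3.2
```

>>> {"name": "arm_command", "arguments": {
  "rows": [
    [0.3,-0.7,0,0,0],
    [0.3,-1.4,0,0,0],
    [0.3,-2.1,0,0,0],
    [0.3,-2.8,0,0,0],
    [0.3,-3.5,0,0,0]
  ]
}}

```text
clock: 12.15
tool_pos: [0.5375, 0.0257, -0.0]
eef_rot: [3.14, -0.002, 1.55]
ft_force: [0.5, 6.4, 3.8]
gripper_width: 0.0554
grasp_force: 3.3
```

>>> {"name": "arm_command", "arguments": {
  "rows": [
    [0.3,-0.7,0,0,0],
    [0.3,-1.4,0,0,0],
    [0.3,-2.1,0,0,0],
    [0.3,-2.8,0,0,0],
    [0.3,-3.5,0,0,0]
  ]
}}

```text
clock: 12.65
tool_pos: [0.5367, -0.0092, -0.0]
eef_rot: [3.141, -0.002, 1.55]
ft_force: [0.8, 6.4, 4.8]
gripper_width: 0.0554
grasp_force: 3.5
```

Run:
```python
from h import *
o=robot.get_obs(); print(o['tool_pos'],o['ft_force']); delta(537,-39,0,88.7)
s=robot.snapshot("scene"); a=s["image"][200:320,200:400]
s=robot.snapshot("top"); b=s["image"][190:310,230:430]
cv2.imwrite("pics/b5.png",cv2.resize(np.vstack([a,b]),(500,600),interpolation=cv2.INTER_AREA))
```

```text
[ 5.36653979e-01 -9.21739621e-03 -3.07392618e-05] [0.83708553 6.39728417 4.78225075]
row [-2.98  0.1  -0.  ] turn 0.1 yaw 88.8
```

View pics/b5.png

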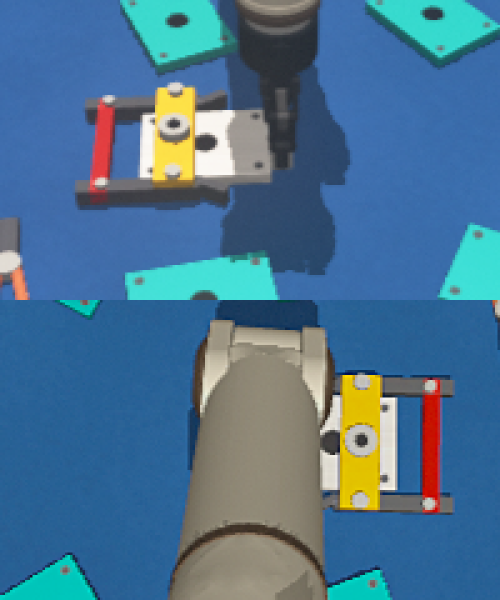

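The plate has gone under the bridge without touching the rails, and its front edge is about 27 mm short of the stop. I'll go slower now.

>>> {"name": "arm_command", "arguments": {
  "rows": [
    [0.3,-0.5,0,0,0],
    [0.3,-1.0,0,0,0],
    [0.3,-1.5,0,0,0],
    [0.3,-2.0,0,0,0],
    [0.3,-2.2,0,0,0]
  ]
}}

```text
clock: 13.25
tool_pos: [0.5357, -0.0321, -0.0003]
eef_rot: [3.141, -0.001, 1.549]
ft_force: [-0.3, 7.3, 4.9]
gripper_width: 0.0555
grasp_force: 3.4
```

>>> {"name": "arm_command", "arguments": {
  "rows": [
    [0.3,-0.15,0,0,0],
    [0.3,-0.3,0,0,0],
    [0.3,-0.4,0,0,0]
  ]
}}

```text
clock: 13.55
tool_pos: [0.5356, -0.0353, -0.0003]
eef_rot: [3.141, -0.002, 1.549]
ft_force: [0.4, 6.7, 5.4]
gripper_width: 0.0556
grasp_force: 3.5
```

>>> {"name": "arm_command", "arguments": {
  "rows": [
    [0.3,-0.15,0,0,0],
    [0.3,-0.3,0,0,0]
  ]
}}

```text
clock: 13.75
tool_pos: [0.5356, -0.038, -0.0003]
eef_rot: [3.141, -0.002, 1.55]
ft_force: [1.2, 11.6, 5.3]
gripper_width: 0.0556
grasp_force: 6.3
```

>>> {"name": "arm_command", "arguments": {
  "rows": [
    [0.3,-0.1,0,0,0],
    [0.3,-0.2,0,0,0]
  ]
}}

```text
clock: 13.95
tool_pos: [0.5356, -0.038, -0.0003]
eef_rot: [-3.142, -0.004, 1.551]
ft_force: [-0.0, 13.6, 6.5]
gripper_width: 0.0556
grasp_force: 6.6
```

>>> {"name": "arm_command", "arguments": {
  "rows": [
    [0.3,-0.1,0,0,0],
    [0.3,-0.1,0,0,0]
  ]
}}

```text
clock: 14.15
tool_pos: [0.5356, -0.038, -0.0003]
eef_rot: [-3.141, -0.005, 1.551]
ft_force: [0.2, 13.4, 5.8]
gripper_width: 0.0554
grasp_force: 6.7
```

It stopped at y=-38, where home was expected, and the force doubled. I'll push slightly harder to seat it, then back away.

>>> {"name": "arm_command", "arguments": {
  "rows": [
    [0.3,-0.3,0,0,0],
    [0.3,-0.5,0,0,0],
    [0.3,-0.5,0,0,0]
  ]
}}

```text
clock: 14.45
tool_pos: [0.5356, -0.0382, -0.0003]
eef_rot: [-3.141, -0.01, 1.554]
ft_force: [0.5, 22.8, 6.9]
gripper_width: 0.0555
grasp_force: 11.6
```

>>> {"name": "arm_command", "arguments": {
  "rows": [
    [0.3,0.7,0,0,0],
    [0.3,1.5,0,0,0],
    [0.3,3.5,0,0,0],
    [0.3,5.0,0,-3,0],
    [0.3,5.0,0,-8,0]
  ]
}}

```text
clock: 14.95
tool_pos: [0.5324, 0.003, 0.0766]
eef_rot: [-3.133, 0.001, 1.55]
ft_force: [1.6, -0.2, 0.7]
gripper_width: 0.0556
grasp_force: 0.0
```

>>> {"name": "arm_command", "arguments": {
  "rows": [
    [0.3,5,0,-4,0],
    [0.3,10,0,-7,0],
    [0.3,15,0,-7,0],
    [0.3,19,0,-7,0],
    [0.3,19,0,-7,0]
  ]
}}

```text
clock: 15.45
tool_pos: [0.5399, 0.1987, 0.1499]
eef_rot: [3.141, -0.003, 1.555]
ft_force: [-0.3, 0.2, 0.4]
gripper_width: 0.0553
grasp_force: 0.0
```

Run:
```python
from h import *
o=robot.get_obs(); print(o['clock'],o['tool_pos'],o['ft_force'])
s=robot.snapshot("scene"); a=s["image"][200:320,200:400]
s=robot.snapshot("top"); b=s["image"][190:310,230:430]
cv2.imwrite("pics/b6.png",cv2.resize(np.vstack([a,b]),(500,600),interpolation=cv2.INTER_AREA))
```

```text
15.45 [0.53986612 0.19867245 0.14986361] [-0.32342828  0.23462033  0.35147368]
```

View pics/b6.png

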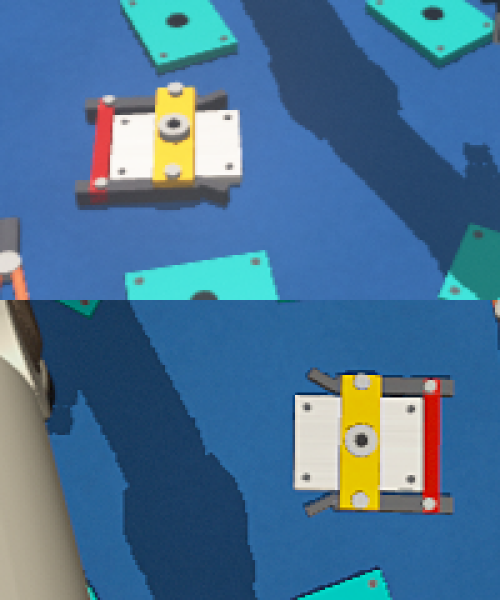

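The plate is home against the red stop: its front edge meets the bar at col ~423 of the lower crop, and its disc is hidden under the boss. It's flat and the hand is clear, so I'll hand in.

```bash
python3 -c "
from cell import robot
print(robot.close_job())"
```

```text
the job is handed in; nothing more can be done
None
```

The plate was pushed flat under the bridge until it stopped against the red stop bar, the hand is clear, no bystander was seen to move, and the job was handed in at about 15.5 s of the 64 s allowed.

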